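Hang the sugar caddy on its two-pin stand

ROBOT

A 6-joint arm with a two-finger parallel gripper is mounted at the origin on the work surface. World frame = base frame: x ahead of the robot, y to its left, z up, the work surface at z = 0. Lengths are in mm, angles in rad, forces in N, time in s.
With the tool pointing down it reaches from about 275 to 1000 mm from the base axis. Payload 8.4 kg.
Tool frame: the origin (TCP) lies on the centre line of the jaws, within the pads' length; the fingertips stand 25 mm ahead of it and the grasp point (between the pads) lies 6 mm ahead of it; z points along the fingers, y is the line along which they close (so a half turn about z gives the same grasp; the last joint's range is limited). The gripper opens to 85 mm and grips with 20 to 120 N. Pads are 22 mm wide; open, the fingers measure 114 mm over their backs; the gripper's body (76 mm by 85 mm) begins 54 mm behind the grasp point. The pads swing forward as they close: fully open they stand 13 mm farther back than shut.
Start: joints at [-1.232, 0.353, 1.633, -0, 1.155, -0.002], TCP at [208.899, -589.058, 256.281] pointing down, gripper open.
Joint ranges: [-2.63, 2.63], [-0.92, 2.1], [0.06, 2.66], [-1.3, 4.44], [0, 2.69], [-3.02, 3.02]. Speed limits (rad/s): [2.22, 2.22, 2.79, 3.14, 3.14, 3.14].

INTERFACE

Orientations are given as [roll, pitch, yaw] about the fixed x, y, z axes, in that order (R = Rz(yaw) Ry(pitch) Rx(roll)).
In Python, from rig import r gives the robot as it stands.
- The arm moves only by the shell command python3 -m jog 'ROWS' [FORCE]. ROWS is JSON, a list of rows, each a list of 3 entries, a list of its own where there are three numbers: the turn, a rotation vector about the tool's x, y, z in rad, then the shift along the tool's x, y, z in m, then the opening, from -1 (shut) to 1 (fully open). In form: [[[rx, ry, rz], [x, y, z], gripper], ...]. A call has 1 to 12 rows; each row shifts and turns the commanded pose from where the row before left it, along the tool's axes as they then stand; what a row does not reach is not made up. A row lasts 1/10 s, in which the tool goes at most 50 mm and 8.59 degrees, less where a joint would pass 70% of its speed; a pose out of reach is approached as far as the arm can. A call with a gripper value outside its range is refused whole. The fingers move at their own pace and stop on an object; FORCE is the grip in N (left out, the last holds). Time passes only in rows, so rows that do not move let the fingers close. It gives the time, the measured TCP pose, the force, the opening and the grip force at its end, in the units of the state.
- r.sense(): the state, without advancing time (a new reading comes with each control period).
- r.grab_frame(name): name is "scene" or "top" or "wrist"; returns the picture (420x560x3 uint8, red, green, blue); there is no depth.
- r.camera_params(name): a dict with "fx", "fy", "cx", "cy" (pixels), "k1" (the pictures are not rectified: a ray, as slopes to the right and down, at radius r is drawn at 1 + k1 r^2 times it, then the intrinsics apply), "rvec" (rotation vector, rad) and "tvec" (3), from world to camera coordinates, as OpenCV has them; the wrist camera has in their place "hand_eye" (4x4, takes a point from camera to tool coordinates, whose origin is the TCP and whose axes are the flange's). Camera axes: x right, y down, z forward; pixel columns grow to the right and rows downward; lengths in mm; the calibration is good to about 2 mm. A picture is of the moment at which its call begins: read the wrist's pose just before it. camera_params takes no time and is no camera call.
- r.sign_off(): hands the job in; it is judged then, once.
The state is a dict: "clock": time; "qpos": joint angles; "qvel": joint speeds; "joint_efforts": joint torques, N m; "eef_pos": TCP position; "tcp_rot": TCP orientation; "contact_force": force on the tool from outside, world axes, zero at the start; "wrist_torque": the same for the moment, N m; "opening": opening from 0.0 (shut) to 1.0 (fully open); "grasp_force": force on a finger pad.
Only numpy, scipy, OpenCV 4.12 (cv2) and the standard library are available. Lean on these libraries where they do the work, as an engineer would, in place of code of your own. Each camera call takes 0.05 s, during which the arm holds its last target. There are 200 camera calls.

TASK

Hang the mustard-yellow sugar caddy, the one with an eye hole in each ear, on the brass two-pin stand: both eyes over both pins, keeping hold of it until it is practically all the way down, then let go so that it hangs level with its ears resting on the two collars. Either way round will do. Leave the dark grey caddy and the coffee cup where they are.

Things in the scene. Friction and masses are not known exactly. Their poses are not given: they have to be found in the camera images.
- caddy: Mustard-yellow caddy, 0.2-0.45 kg, 196 (x) x 52 x 104 (all mm); origin: centre of underside. Trough 76 x 52 x 44 with a wooden grip bar above, along x through the middle: 12 thick across y, 14 tall, centred at z = 97, 60 clear between its end uprights. Flat ears 48 wide at both ends, underside z = 38, top 44, each with a 35 mm hole centred at x = +/-72. Both ways round alike.
- stand: Fixed stand: dark wood base 230 (x) x 70 x 18 (all mm); origin: centre of underside. At x = +/-72, y = 0: brass posts with flat collars 48 across, upper face z = 90; on each a pin 24 thick for 10 mm, then tapering to 8, tip z = 140. Caddy fully home: ears on the collars, its origin 52 above the stand's, x axes parallel either way round, trough between the posts.
- grey_caddy: Dark grey caddy, loose, a look-alike of the same shape and size (196 mm along x, 52 wide, 104 tall, wooden grip bar on top) but with solid ears without holes; not to be used. Origin: centre of its underside.
- cup: White coffee cup joined to its round saucer, loose: saucer 130 mm across, cup rim 80 mm across and 86 mm above the table, handle towards its +y. Origin: centre of the saucer's underside.
Things that resemble listed ones, but are neither listed nor needed, are in the scene too. There is more than one size of the caddy; the job needs the smaller. What is shaped like the stand but blue is not meant.

How it is judged (in metres and radians):
On the way:
1. the yellow caddy, held in the fingers, has been lowered over the pins to within 15 mm of its seat (x of caddy in the frame of stand between -0.012 and 0.012 m and y of caddy in the frame of stand between -0.012 and 0.012 m and angle between the x axis of caddy and the x axis of stand, either way round below 0.175 rad and z of caddy in the frame of stand between 0.04 and 0.067 m and contact force between the fingers and caddy above 0.5 N).
At the end, for the whole second after the job is handed in: The yellow caddy hangs at rest with both eyes over the two pins and its ears on the collars: origin within 12 mm of the stand's along each of the stand's horizontal axes and 46 to 57 mm above it, x axes parallel within 10 degrees either way round, level within 6 degrees (x of caddy in the frame of stand between -0.012 and 0.012 m and y of caddy in the frame of stand between -0.012 and 0.012 m and angle between the x axis of caddy and the x axis of stand, either way round below 0.175 rad and z of caddy in the frame of stand between 0.046 and 0.057 m and angle between caddy's own z axis and vertical below 0.1 rad and linear speed of caddy below 0.02 m/s and angular speed of caddy below 0.2 rad/s); the robot touches nothing.
It fails at once if the grey caddy is moved by more than 30 mm (distance of grey_caddy from where it was at the start of the episode above 0.03 m).
It fails at once if the cup is moved by more than 30 mm (distance of cup from where it was at the start of the episode above 0.03 m).
It also fails if it takes over 48 s, if anything falls off the work surface, if the arm or the gripper's body presses on something with over 40 N, if the wrist force passes 120 N, or if a joint passes its speed limit or range.

## Working session

There is one attempt and no reset: what is moved stays moved. The work goes in short steps, Python scripts to look and compute and a shell command to move; the robot and the scene stay as the last step left them, time stands still between calls to the robot, and variables do not carry over. Pictures are saved under pics/ and viewed, at most 10 in all, crops included, and the job is handed in when it is done.

```bash
mkdir -p pics; ls; python3 - <<'E'
from rig import r
import cv2,numpy as np
for n in("scene","top"):
    cv2.imwrite(f"pics/{n}0.png",r.grab_frame(n)[:,:,::-1]); print(n,r.camera_params(n))
print(r.camera_params("wrist"));print(r.sense())
E
```

```text
pics
scene {'fx': 384.25488461422145, 'fy': 384.25488461422145, 'cx': 281.36950165540725, 'cy': 201.7499310173239, 'k1': -0.03834745525245116, 'rvec': array([ 1.3232631 ,  2.45073475, -0.74076078]), 'tvec': array([ 336.94109429, -415.38313127, 1473.7514949 ])}
top {'fx': 444.9568632977904, 'fy': 444.9568632977904, 'cx': 277.66878394720885, 'cy': 212.05325442923532, 'k1': -0.09151043277974363, 'rvec': array([ 2.1444961 , -2.18165376,  0.08256222]), 'tvec': array([  44.75701609,  648.36652587, 1413.47801437])}
{'fx': 325.67027174566385, 'fy': 325.67027174566385, 'cx': 276.8899445957431, 'cy': 213.62066987339418, 'k1': 0.008265098006915673, 'hand_eye': array([[ 4.60122674e-04, -9.48835216e-01, -3.15771313e-01,
         8.10357601e+01],
       [ 9.99999449e-01,  1.38761523e-04,  1.04018506e-03,
         2.12246452e-01],
       [-9.43147305e-04, -3.15771618e-01,  9.48834757e-01,
        -1.17131120e+02],
       [ 0.00000000e+00,  0.00000000e+00,  0.00000000e+00,
         1.00000000e+00]])}
{'clock': 0.1, 'qpos': array([-1.23237877e+00,  3.53633056e-01,  1.63405882e+00,  2.15177238e-05,
        1.15520152e+00, -2.37580184e-03]), 'qvel': array([-9.29880382e-04, -1.31963631e-04, -2.56158181e-03, -8.72965960e-05,
        9.61656129e-04, -3.72679730e-04]), 'joint_efforts': array([ 6.67991844e-04, -6.06356335e+01, -3.42818892e+01,  7.32999069e-05,
        3.97709911e-03, -2.17658373e-05]), 'eef_pos': array([ 208.78474271, -588.67326111,  255.60330582]), 'tcp_rot': array([-3.14029196e+00, -2.27649889e-05,  3.40784639e-01]), 'contact_force': array([ 0.86902595,  0.73431112, -0.29672985]), 'wrist_torque': array([ 0.03659549, -0.0131146 ,  0.00848208]), 'grasp_force': 0.0, 'opening': 0.9989766771376264}
```

View pics/top0.png

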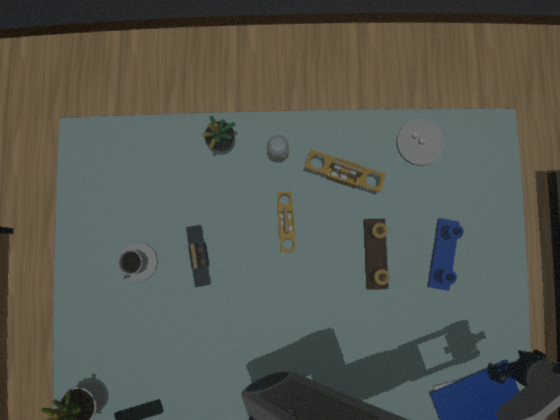

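View pics/scene0.png

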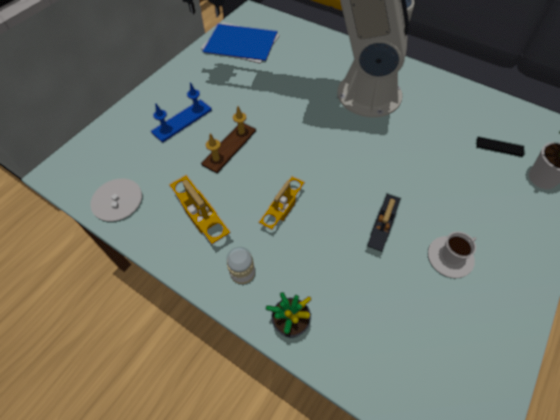

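Top view, candidates: small yellow caddy (286,222) and big yellow caddy (344,172), plus the grey look-alike (198,256). The stand with brown base is at (376,254); the blue one at (445,255) is not meant. I choose the small yellow caddy and the brown stand, and will check them by measurement and a crop.

```bash
cat > h.py <<'E'
from rig import r
import cv2,numpy as np
from scipy.spatial.transform import Rotation as R
def cam(n,s=None):
    p=r.camera_params(n); K=np.array([[p['fx'],0,p['cx']],[0,p['fy'],p['cy']],[0,0,1]])
    if n=="wrist":
        T=np.eye(4);T[:3,:3]=R.from_euler('xyz',s['tcp_rot']).as_matrix();T[:3,3]=s['eef_pos'];T=T@p['hand_eye']
        A,c=T[:3,:3],T[:3,3]
    else:
        A=cv2.Rodrigues(p['rvec'])[0].T; c=-A@p['tvec']
    return K,np.array([p['k1'],0,0,0.]),A,c
def cast(C,uv,z):
    K,d,A,c=C
    q=cv2.undistortPoints(np.float64(uv).reshape(-1,1,2),K,d).reshape(-1,2)
    v=np.c_[q,np.ones(len(q))]@A.T
    return (c+v*((z-c[2])/v[:,2])[:,None])[:,:2]
def comps(m,amin):
    n,l,st,ce=cv2.connectedComponentsWithStats(m.astype(np.uint8))
    return [(st[i],ce[i],np.argwhere(l==i)[:,::-1]) for i in range(1,n) if st[i,4]>amin]
def rect(p):
    (c,(w,h),a)=cv2.minAreaRect(np.float32(p))
    if w<h: w,h,a=h,w,a+90
    return np.round(c,1),round(w,1),round(h,1),round((a+90)%180-90,1)
E
python3 - <<'E'
from h import *
im=cv2.imread("pics/top0.png"); hsv=cv2.cvtColor(im,cv2.COLOR_BGR2HSV); C=cam("top"); H,S,V=cv2.split(hsv)
print("cam c",C[3])
y=(H>15)&(H<32)&(S>130)&(V>90)
for s,c,p in comps(y[100:320],25):
    p=p+[0,100]; print("yel",np.round(c+[0,100]),s[4],rect(cast(C,p,44)),rect(cast(C,p,90)))
b=(H<15)&(S>60)&(V<110)
for s,c,p in comps(b[200:310,350:410],40):
    p=p+[350,200]; print("brown",np.round(c+[350,200]),s[4],rect(cast(C,p,18)))
crop=np.vstack([cv2.resize(im[180:300,260:400],None,fx=4,fy=4,interpolation=cv2.INTER_CUBIC)])
cv2.imwrite("pics/crop.png",cv2.convertScaleAbs(crop,alpha=1.6))
for px in[(376,240),(376,265),(381,276),(286,222)]:print(hsv[px[1],px[0]])
E
```

```text
cam c [ 510.82846152    6.85778625 1469.45897974]
yel [326. 164.] 97 (array([ 803.6, -122.2]), 58.8, 41.5, -12.0) (array([ 794.2, -118. ]), 56.9, 40.1, -12.0)
yel [363. 177.] 73 (array([ 759.4, -248.8]), 63.7, 25.2, -39.0) (array([ 751.4, -240.5]), 61.6, 24.4, -39.0)
[13 67 53]
[16 70 55]
[23 85 54]
[ 21  69 100]
```

View pics/crop.png

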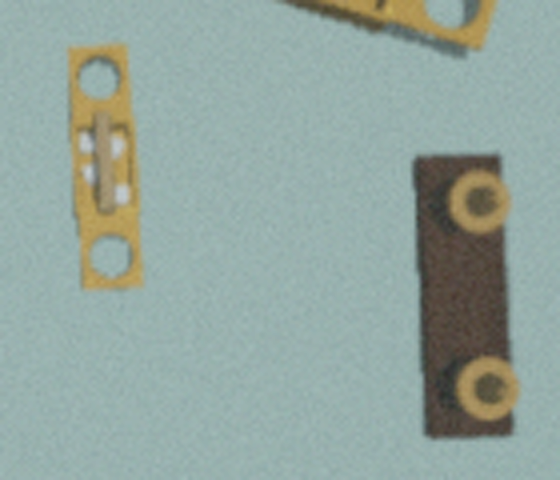

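The crop shows the small yellow caddy with eye holes at crop (98,76) and (110,256), and its grip bar at (103,162). The brown stand has collars at (478,201) and (487,388). Choice confirmed; now to measure.

```bash
python3 - <<'E'
from h import *
C=cam("top")
im=np.mean([r.grab_frame("top")[:,:,::-1] for _ in range(4)],0).astype(np.uint8)
cv2.imwrite("pics/top1.png",im)
H,S,V=cv2.split(cv2.cvtColor(cv2.GaussianBlur(im,(3,3),0),cv2.COLOR_BGR2HSV))
y=(H>14)&(H<35)&(S>85)&(V>75)
for s,c,p in comps(y[100:320,150:480],25):
    p=p+[150,100]; print("yel",np.round(c+[150,100]),s[4],"z44",rect(cast(C,p,44)),"z90",rect(cast(C,p,90)), "circ",cast(C,cv2.minEnclosingCircle(np.float32(p))[0],90))
b=((H<20)|(H>165))&(S>40)&(V<75)
for s,c,p in comps(b[200:310,350:410],100):
    p=p+[350,200]; print("brown",np.round(c+[350,200]),s[4],rect(cast(C,p,18)))
# holes in small caddy
sub=~y[180:265,265:310]
for s,c,p in comps(sub,8):
    if s[4]<300: print("hole",c+[265,180],s[4],cast(C,c+[265,180],41))
E
```

```text
yel [290. 104.] 2764 z44 (array([1002.7,  -95.3]), 1105.6, 42.3, 88.9) z90 (array([986.8, -92. ]), 1069.9, 40.9, 88.9) circ [[982.32149221 -90.93112769]]
yel [344. 171.] 765 z44 (array([ 778.9, -186. ]), 255.6, 68.0, 70.3) z90 (array([ 770.3, -179.8]), 247.4, 65.8, 70.3) circ [[ 769.17090413 -179.58447053]]
yel [345. 170.] 43 z44 (array([ 780.9, -188. ]), 25.6, 16.7, 70.2) z90 (array([ 772.2, -181.7]), 24.8, 16.2, 70.2) circ [[ 771.9055899  -181.35420623]]
yel [286. 221.] 451 z44 (array([617.9,   7.4]), 191.4, 48.2, 2.2) z90 (array([614.5,   7.4]), 185.2, 46.6, 2.2) circ [[614.27776044   8.45632667]]
yel [379. 230.] 132 z44 (array([ 584.1, -292.3]), 45.0, 42.1, -1.1) z90 (array([ 581.7, -282.6]), 43.5, 40.7, -1.1) circ [[ 581.71682165 -282.6803113 ]]
yel [381. 277.] 141 z44 (array([ 435.1, -294.4]), 47.0, 45.3, 43.7) z90 (array([ 437.5, -284.7]), 45.5, 43.8, 43.7) circ [[ 437.86062673 -284.03205842]]
brown [375. 253.] 631 (array([ 510.2, -282.3]), 146.0, 60.8, 0.3)
hole [284.29 199.15] 100 [[689.64561708  11.34182399]]
```

Caddy centre ≈ (618, 7), axis 2.2°, size 191×48 against 196×52. Stand centre ≈ (509.7, −283.6), collar spacing 144 as given. Moving above the caddy for a wrist look.

```bash
python3 -m jog '[[[0,0,0.1],[0,0,0],1],[[0,0,0.1],[0,0,0],1],[[0,0,0.1],[0,0,0],1],[[0,0,0],[0.029,-0.039,0],1],[[0,0,0],[0.029,-0.039,0],1],[[0,0,0],[0.029,-0.039,0],1],[[0,0,0],[0.029,-0.039,0],1],[[0,0,0],[0.029,-0.039,0],1],[[0,0,0],[0.029,-0.039,0],1],[[0,0,0],[0.029,-0.039,0],1],[[0,0,0],[0.029,-0.039,0],1],[[0,0,0],[0.029,-0.039,0],1]]' 
python3 -m jog '[[[0,0,0],[0.029,-0.039,0],1],[[0,0,0],[0.029,-0.039,0],1],[[0,0,0],[0.029,-0.039,0],1],[[0,0,0],[0.029,-0.039,0],1],[[0,0,0],[0.029,-0.039,0],1],[[0,0,0],[0.028,-0.034,0],1],[[0,0,0],[0,0,0],1],[[0,0,0],[0,0,0],1]]'
python3 - <<'E'
from h import *
s=r.sense();im=r.grab_frame("wrist")[:,:,::-1];cv2.imwrite("pics/w1.png",im);print(s['clock'],s['eef_pos'],s['tcp_rot'])
C=cam("wrist",s)
H,S,V=cv2.split(cv2.cvtColor(cv2.GaussianBlur(im,(3,3),0),cv2.COLOR_BGR2HSV))
y=(H>14)&(H<35)&(S>85)&(V>60)
for q,c,p in comps(y,300): print("yel",np.round(c),q,rect(cast(C,p,44)))
for q,c,p in comps(~y,300):
    if q[4]<6000: print("hole",np.round(c),q[4],cast(C,c,41),rect(cast(C,p,44)))
E
```

```text
clock: 1.5
eef_pos: [456.2, -225.9, 256.5]
tcp_rot: [3.141, -0.0, 0.041]
contact_force: [-0.1, -1.5, -0.5]
opening: 1.002
grasp_force: 0.0
clock: 2.3
eef_pos: [618.9, 9.0, 255.8]
tcp_rot: [3.141, 0.001, 0.043]
contact_force: [-0.3, -0.8, -0.5]
opening: 0.999
grasp_force: 0.0
2.3 [618.91294778   9.00279942 255.82385223] [3.14137402e+00 8.70509414e-04 4.28053191e-02]
yel [481.  43.] [ 368    0  192   93 8171] (array([ 768.9, -162.8]), 201.0, 61.7, 70.9)
yel [279. 181.] [ 254   89   51  185 6530] (array([617.1,   6.1]), 194.8, 51.5, 2.5)
yel [540. 229.] [521 217  39  26 639] (array([ 584.1, -278.6]), 50.9, 19.9, 69.8)
yel [531. 351.] [492 323  68  62 783] (array([ 425.3, -315.3]), 134.3, 25.1, 55.0)
hole [470.  19.] 519 [[ 780.08886864 -157.21017712]] (array([ 780.1, -155.8]), 34.2, 15.7, -35.3)
hole [524.  24.] 2544 [[ 777.96558097 -206.13229585]] (array([ 774.7, -198.9]), 84.0, 40.7, -87.9)
hole [279. 116.] 1031 [[689.54557865   9.80634218]] (array([689.3,   9.8]), 33.6, 33.6, -43.0)
hole [279. 252.] 580 [[544.11777088   2.5381306 ]] (array([545.7,   2.3]), 32.2, 29.2, -87.6)
```

View pics/w1.png

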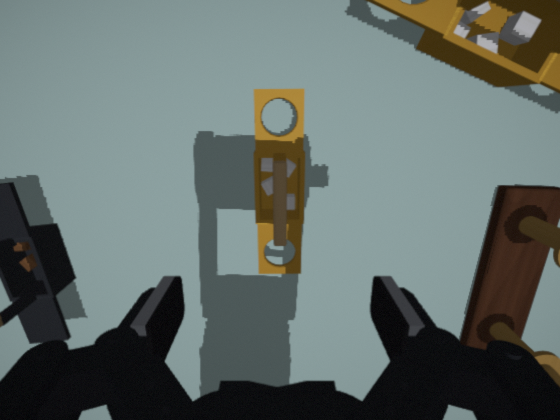

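The wrist view shows the caddy at pixel (279,181), eyes at (279,116) and (279,252), and the bar at column 279 between the open jaws. It measures 195×52 mm, centre (617, 6). Descending and gripping the bar.

```bash
python3 -m jog '[[[0,0,-0.004],[-0.002,0.0025,0.03],1],[[0,0,0],[0,0,0.04],1],[[0,0,0],[0,0,0.04],1],[[0,0,0],[0,0,0.03],1],[[0,0,0],[0,0,0.013],1],[[0,0,0],[0,0,0],1],[[0,0,0],[0,0,0],1]]' 60 
python3 -m jog '[[[0,0,0],[0,0,0],-1],[[0,0,0],[0,0,0],-1],[[0,0,0],[0,0,0],-1],[[0,0,0],[0,0,0],-1],[[0,0,0],[0,0,0],-1],[[0,0,0],[0,0,0],-1],[[0,0,0],[0,0,0],-1],[[0,0,0],[0,0,0],-1],[[0,0,0],[0,0,0],-1],[[0,0,0],[0,0,0],-1]]' 60
```

```text
clock: 3.05
eef_pos: [617.6, 5.0, 104.6]
tcp_rot: [3.141, -0.001, 0.044]
contact_force: [-0.3, -0.5, 0.3]
opening: 1.001
grasp_force: 0.0
clock: 4.05
eef_pos: [617.2, 5.7, 103.6]
tcp_rot: [-3.141, -0.001, 0.045]
contact_force: [0.0, 2.1, 5.2]
opening: 0.127
grasp_force: 59.5
```

```bash
python3 -m jog '[[[0,0,0],[0,0,-0.01],-1],[[0,0,0],[0,0,-0.02],-1],[[0,0,0],[0,0,-0.03],-1],[[0,0,0],[0,0,-0.03],-1],[[0,0,0],[0,0,-0.03],-1],[[0,0,0],[0,0,-0.03],-1],[[0,0,0.034],[0,0,-0.02],-1],[[0,0,0],[0,0,0],-1]]' 60 
python3 -m jog '[[[0,0,0],[-0.008,0.02,0],-1],[[0,0,0],[-0.0145,0.038,0],-1],[[0,0,0],[-0.0145,0.038,0],-1],[[0,0,0],[-0.0145,0.038,0],-1],[[0,0,0],[-0.0145,0.038,0],-1],[[0,0,0],[-0.0145,0.038,0],-1],[[0,0,0],[-0.0145,0.038,0],-1],[[0,0,0],[-0.008,0.022,0],-1],[[0,0,0],[-0.0075,0.018,0],-1],[[0,0,0],[0,0,0],-1],[[0,0,0],[0,0,0],-1],[[0,0,0],[0,0,0],-1]]'
python3 - <<'E'
from h import *
s=r.sense();im=r.grab_frame("wrist")[:,:,::-1];cv2.imwrite("pics/w2.png",im);print(s['clock'],s['eef_pos'],s['tcp_rot'],s['grasp_force'])
t=r.grab_frame("top")[:,:,::-1];cv2.imwrite("pics/top2.png",t)
C=cam("wrist",s);z=s['eef_pos'][2]-103+44
H,S,V=cv2.split(cv2.cvtColor(cv2.GaussianBlur(im,(3,3),0),cv2.COLOR_BGR2HSV))
y=(H>14)&(H<35)&(S>85)&(V>60)
for q,c,p in comps(y,300): print("yel",np.round(c),q,rect(cast(C,p,z)))
for q,c,p in comps(~y,200):
    if q[4]<9000: print("hole",np.round(c),q[4],cast(C,c,z-2),rect(cast(C,p,z)))
E
```

```text
clock: 4.85
eef_pos: [618.1, 5.3, 276.4]
tcp_rot: [3.141, -0.005, 0.01]
contact_force: [0.1, -1.3, -2.0]
opening: 0.126
grasp_force: 58.6
clock: 6.05
eef_pos: [509.5, -282.7, 272.5]
tcp_rot: [-3.141, 0.001, 0.012]
contact_force: [0.2, 0.2, -2.5]
opening: 0.128
grasp_force: 58.8
6.05 [ 509.50982773 -282.70590312  272.46167248] [-3.14064908e+00  1.09821494e-03  1.15282345e-02] 58.75855028629303
yel [277. 192.] [  229    70    95   310 18994] (array([ 509.9, -282.7]), 194.4, 51.4, 0.7)
hole [268. 137.] 801 [[ 574.63250857 -277.51399196]] (array([ 578.2, -279.6]), 32.9, 23.8, 62.2)
hole [255. 204.] 320 [[ 536.91861821 -270.08111175]] (array([ 537.3, -270.3]), 10.2, 10.1, 90.0)
hole [296. 206.] 284 [[ 535.87475572 -293.39246308]] (array([ 535. , -294.1]), 15.6, 8.4, 4.1)
hole [256. 235.] 413 [[ 518.10052703 -270.81512602]] (array([ 518.6, -269.9]), 20.1, 9.9, -0.1)
```

View pics/w2.png

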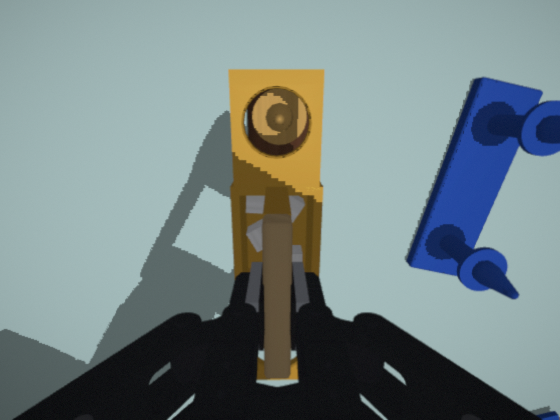

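Through the near eye at (277,120) the pin tip appears at (280,118), so they are nearly concentric; the blue stand is off to the right. I'll cast both to get the offset.

```bash
python3 - <<'E'
from h import *
s=r.sense();C=cam("wrist",s);z=s['eef_pos'][2]-59
im=cv2.imread("pics/w2.png")
print("pin tip",cast(C,[(280,118)],140),"eye",cast(C,[(277,120.5)],z-1))
# collar seen from scene camera: brass collars vs z=90, for cross-check of top
im=cv2.imread("pics/scene0.png");Cs=cam("scene")
H,S,V=cv2.split(cv2.cvtColor(im,cv2.COLOR_BGR2HSV))
y=(H>10)&(H<35)&(S>85)&(V>60)
for q,c,p in comps(y[95:170,195:260],15):
    p=p+[195,95];lo=p[p[:,1]>p[:,1].min()+12]
    print(q,p[p[:,1].argmin()],"tip140",cast(Cs,[p[p[:,1].argmin()]],140))
cv2.imwrite("pics/crop2.png",cv2.resize(im[95:175,190:265],None,fx=7,fy=7))
E
```

```text
pin tip [[ 582.00809639 -284.47685845]] eye [[ 583.34827054 -282.17533422]]
[  7  12  53  63 945] [238 107] tip140 [[ 442.96325057 -277.40897242]]
```

```bash
python3 -m jog '[[[0,0,0],[-0.001,0.0015,0],-1],[[0,0,0],[0,0,0.02],-1],[[0,0,0],[0,0,0.02],-1],[[0,0,0],[0,0,0.015],-1],[[0,0,0],[0,0,0.01],-1],[[0,0,0],[0,0,0.01],-1],[[0,0,0],[0,0,0],-1],[[0,0,0],[0,0,0],-1]]'
python3 - <<'E'
from h import *
s=r.sense();im=r.grab_frame("wrist")[:,:,::-1];t=r.grab_frame("scene")[:,:,::-1]
a=cv2.resize(t[80:200,170:290],(480,480),interpolation=cv2.INTER_CUBIC);b=cv2.resize(im[50:210,197:357],(320,320))
o=np.zeros((480,800,3),np.uint8);o[:,:480]=a;o[:320,480:]=b;cv2.imwrite("pics/m3.png",o)
E
```

```text
clock: 6.95
eef_pos: [508.9, -285.2, 198.6]
tcp_rot: [3.141, -0.0, 0.011]
contact_force: [0.3, -0.3, -2.2]
opening: 0.127
grasp_force: 58.7
```

View pics/m3.png

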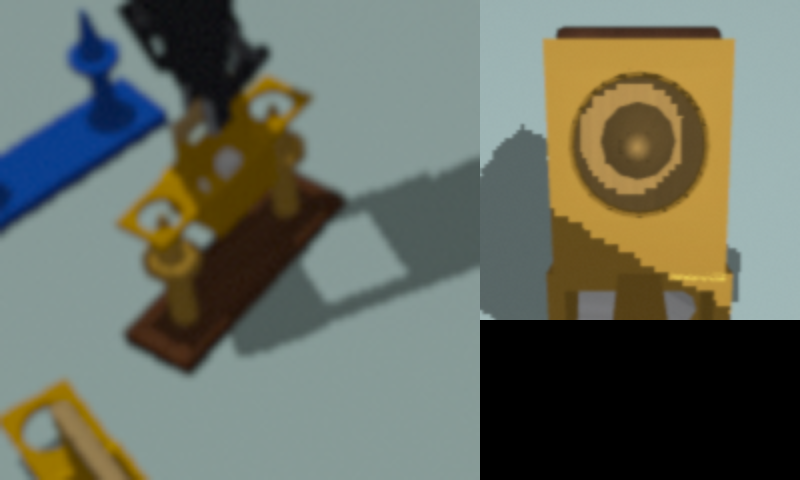

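Both pins stand inside both eyes: the scene crop shows tips at (160,215) and (275,100), and the wrist crop shows the tip at (637,146) in an eye centred at (640,143). Lowering on.

```bash
python3 -m jog '[[[0,0,0],[0,0,0.01],-1],[[0,0,0],[0,0,0.01],-1],[[0,0,0],[0,0,0.008],-1],[[0,0,0],[0,0,0.006],-1],[[0,0,0],[0,0,0.004],-1],[[0,0,0],[0,0,0],-1],[[0,0,0],[0,0,0],-1]]'
python3 -m jog '[[[0,0,0],[0,0,0.002],-1],[[0,0,0],[0,0,0.002],-1],[[0,0,0],[0,0,0],-1],[[0,0,0],[0,0,0],-1],[[0,0,0],[0,0,0],-1]]'
```

```text
clock: 7.75
eef_pos: [508.7, -285.2, 160.4]
tcp_rot: [3.142, -0.0, 0.011]
contact_force: [0.3, -0.5, -1.5]
opening: 0.131
grasp_force: 58.7
clock: 8.25
eef_pos: [508.7, -285.1, 156.4]
tcp_rot: [3.142, -0.0, 0.011]
contact_force: [-0.7, -0.8, -1.6]
opening: 0.128
grasp_force: 58.7
```

```bash
python3 -m jog '[[[0,0,0],[0,0,0.001],-1],[[0,0,0],[0,0,0],-1],[[0,0,0],[0,0,0],-1]]'
python3 -m jog '[[[0,0,0],[0,0,0],0],[[0,0,0],[0,0,0],0],[[0,0,0],[0,0,0],0],[[0,0,0],[0,0,0],0],[[0,0,0],[0,0,0],0],[[0,0,0],[0,0,0],0]]'
python3 -m jog '[[[0,0,0],[0,0,-0.02],0],[[0,0,0],[0,0,-0.04],0],[[0,0,0],[0,0,-0.04],0],[[0,0,0],[0,0,0],0],[[0,0,0],[0,0,0],0],[[0,0,0],[0,0,0],0]]'
python3 - <<'E'
from h import *
s=r.sense();im=r.grab_frame("wrist")[:,:,::-1];t=r.grab_frame("scene")[:,:,::-1];C=cam("wrist",s)
H,S,V=cv2.split(cv2.cvtColor(cv2.GaussianBlur(im,(3,3),0),cv2.COLOR_BGR2HSV))
y=(H>14)&(H<35)&(S>85)&(V>60)
for q,c,p in comps(y,300): print("yel",np.round(c),q,rect(cast(C,p,96)))
a=cv2.resize(t[80:200,170:290],(480,480),interpolation=cv2.INTER_CUBIC);b=cv2.resize(im,(320,240))
o=np.zeros((480,800,3),np.uint8);o[:,:480]=a;o[:240,480:]=b;cv2.imwrite("pics/m4.png",o)
E
```

```text
clock: 8.55
eef_pos: [508.8, -285.1, 155.5]
tcp_rot: [3.141, -0.0, 0.011]
contact_force: [-0.7, 1.0, 1.4]
opening: 0.126
grasp_force: 59.2
clock: 9.15
eef_pos: [508.6, -285.1, 155.3]
tcp_rot: [-3.142, 0.0, 0.011]
contact_force: [-0.4, -0.4, 0.3]
opening: 0.497
grasp_force: 0.0
clock: 9.75
eef_pos: [508.0, -284.8, 254.2]
tcp_rot: [-3.141, 0.001, 0.011]
contact_force: [-0.6, -0.6, -1.5]
opening: 0.501
grasp_force: 0.0
yel [277. 184.] [  245    80    64   221 11883] (array([ 508. , -285.3]), 199.2, 53.0, 0.7)
```

View pics/m4.png

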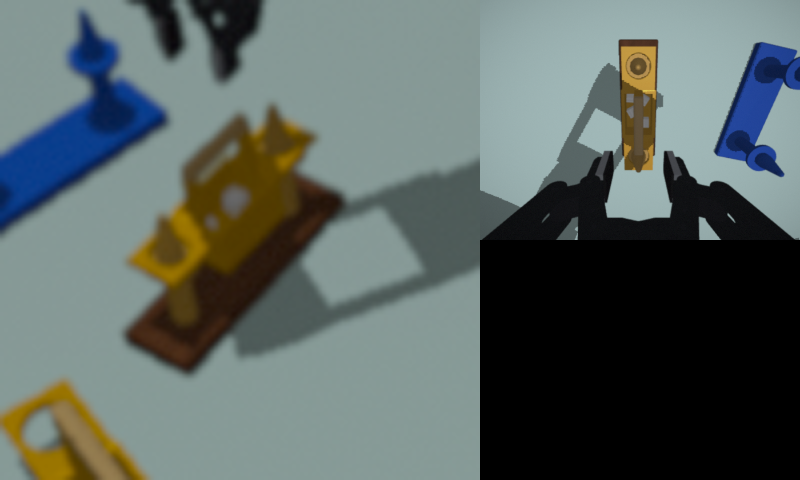

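The caddy sits level with its ears on both collars and the pins through at crop (165,240) and (275,135); the gripper is well clear.

```bash
python3 -c "
from rig import r
print(r.sign_off())"
```

```text
the job is handed in; nothing more can be done
None
```

The small yellow caddy hangs level on the brass two-pin stand with both eyes over the pins and its ears on the collars; the gripper is clear, and the job was handed in at about 10 s of the 48 s allowed.

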